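# Clamp a glued air stone in the trigger clamp

## Robot

A 7-joint arm with a two-finger parallel gripper is mounted at the origin on the work surface. World frame = base frame: x ahead of the robot, y to its left, z up, the work surface at z = 0. Lengths are in m, angles in rad, forces in N, time in s.
With the tool pointing down it reaches from about 0.425 to 0.925 m from the base axis. Payload 6.8 kg.
Tool frame: the origin (TCP) lies at the very end of the fingers, on their centre line; the grasp point (between the pads) lies 19 mm behind it; z points along the fingers, y is the line along which they close (so a half turn about z gives the same grasp; the last joint's range is limited). The gripper opens to 85 mm and grips with 20 to 120 N. Pads are 22 mm wide; open, the fingers measure 114 mm over their backs; the gripper's body (76 mm by 85 mm) begins 54 mm behind the grasp point. The pads swing forward as they close: fully open they stand 13 mm farther back than shut.
Start: joints at [-1.387, 0.477, 0.022, 1.555, -0.011, 1.109, -0.083], TCP at [0.194, 0.646, 0.231] pointing down, gripper open.
Joint ranges: [-2.96, 2.96], [-0.34, 2.1], [-1.41, 1.46], [0.24, 2.44], [-1.37, 4.51], [0.17, 1.92], [-2.96, 2.96]. Speed limits (rad/s): [2.39, 2.39, 3.14, 3.14, 3.14, 3.14, 3.14].

## Interface

Orientations are given as a rotation vector (axis times angle).
In Python, from bench import r gives the robot as it stands.
- The arm moves only by the shell command python3 -m jog 'ROWS' [FORCE]. ROWS is JSON, a list of rows, each an object of numbers: "fingers": the finger opening in m, from 0 to 0.0854; "x", "y", "z": the shift along the tool's x, y, z in m; "rx", "ry", "rz": the turn, a rotation vector about the tool's x, y, z in degrees. In form: [{"fingers": .., "x": .., "y": .., "z": .., "rx": .., "ry": .., "rz": ..}, ...]. A call has 1 to 8 rows; each row shifts and turns the commanded pose from where the row before left it, along the tool's axes as they then stand; what a row does not reach is not made up. A row lasts 1/8 s, in which the tool goes at most 62.5 mm and 10.7 degrees, less where a joint would pass 70% of its speed; a pose out of reach is approached as far as the arm can. A call is refused whole if a number of a shift passes 0.0625 or a number of a turn 10.7, either way. A call with a gripper value outside its range is refused whole. The fingers move at their own pace and stop on an object; FORCE is the grip in N (left out, the last holds). Time passes only in rows, so rows that do not move let the fingers close. It gives the time, the measured TCP pose, the force, the opening and the grip force at its end, in the units of the state.
- r.get_obs(): the state, without advancing time (a new reading comes with each control period).
- r.grab_frame(name): name is "side" or "top" or "wrist"; returns (picture, depth): 400x640x3 uint8, red, green, blue; 400x640 float32, m along the optical axis (not along the pixel's ray), 0 where there is no reading.
- r.get_calibration(name): a dict with "mtx" (3x3 intrinsics, pixels), "extrinsics" (4x4, takes a point from camera to world coordinates). Camera axes: x right, y down, z forward; pixel columns grow to the right and rows downward; lengths in m; the calibration is good to about 2 mm. A picture is of the moment at which its call begins: read the wrist's pose just before it. get_calibration takes no time and is no camera call; for the wrist camera it gives the pose at the moment of the call.
- r.hand_in(): hands the job in; it is judged then, once.
Trained networks look in the newest picture that a camera, given by its name, has taken for a name from the list of things; names that differ only in an ending like _2 or _b are one class to them, and where a whole thing is asked for, a point or a joint stands for the part that bears it (a point fixed in the world has none). Each returns a list of dicts, best first, with "score" (0 to 1); they miss things now and then, are a little off and sometimes report something else, mostly with a low value. They report only what shows in the picture. A call takes as long as a camera call. They do not tell look-alikes from the thing itself.
- r.search_frame(target, camera): "xyz" ([x, y, z] in m, in world coordinates, good to about 4 mm: the middle of the surface that is visible of it).
- r.landmark_of(target, camera): "xyz" ([x, y, z] in m, in world coordinates, good to about 4 mm: a listed point, or the origin of a listed thing).
The state is a dict: "clock": time; "joints": joint angles; "qvel": joint speeds; "tau": joint torques, N m; "tcp_pos": TCP position; "orientation": TCP orientation; "contact_force": force on the tool from outside, world axes, zero at the start; "moment": the same for the moment, N m; "grip_width": finger opening in m; "gripper_force": force on a finger pad.
Only numpy, scipy, OpenCV 4.12 (cv2) and the standard library are available. Lean on these libraries where they do the work, as an engineer would, in place of code of your own. Each camera call takes 0.05 s, during which the arm holds its last target. There are 200 camera calls.

## Task

The rectangular air stone has just been glued together from two slabs: set it flat and square, barb up, in the pocket of the clamp board and let go of it, then close the clamp by pumping its trigger down with the fingers until the pad rests on the stone. Press on gently until the pad's spring is squeezed about half way, so that the seam is held but never crushed with the spring squeezed right up, and finish there, still holding the trigger down: do not let go of it. Move the jaw only with the trigger, and leave the other things where they stand.

Things in the scene. Friction and masses are not known exactly. Their poses are not given: they have to be found in the camera images.
- stone: Air stone: grey block 50 (x) x 36 (y) x 44 mm (z), two slabs glued face to face with the seam in its x-z plane, brass hose barb 9 mm thick and 12 mm high in the middle of its top. About 130 g. Stands upright on the table. Origin: centre of its underside, z up. The only rectangular one; a half turn makes no difference. Can be gripped across its 50 mm (x) or its 36 mm.
- clamp: Trigger clamp on a plywood board 120 (x) x 330 (y) x 12 mm, fixed to the table. Origin: under the board on the clamp's centre line, 10 mm to the +y side of the board's middle. +y is the way the jaw closes; the pocket is at the +y end, the trigger at the -y end. The black housing (y = -83 to -33 mm) stands 112 mm above the table.
- pocket (a point): Centre of the pocket's floor = top of the board (12 mm above the table); axes as clamp. Pocket 54 (x) x 40 mm (y): the stone's long side goes along x, 2 mm clear all round. Wooden cheeks on the x sides stand 10 mm above the floor (12 thick), a wooden lip on the -y side (to the jaw) 5 mm; the fixed steel jaw on the +y side stands 40 mm high (20 thick, 78 wide).
- jaw_slide (a joint): Travel of the jaw bar in m, 0 (drawn back) to 0.075, towards +y. Ratchet: a full press of the trigger drives it up to 20 mm, less up to 6 mm lost until the pawl meets a tooth; it stays put when the trigger comes up. Its brake holds 3 N at most: a firmer squeeze lasts only while the trigger is held down. The pad meets a seated stone at about 0.048 to 0.052.
- jaw: The moving jaw with all it carries: a black plate 44 (x) x 12 (y) x 34 mm (z) on the front end of the bar, 24 mm above the board, and the sprung pad ahead of it. Origin on the bar's axis at the plate's back face, axes as clamp. Not to be pushed by hand.
- pad_spring (a joint): How far the pad's spring is squeezed, in m: 0 is free (12 mm of open spring between jaw plate and pad), 0.012 is squeezed right up. Stiffness 1.5 N per mm: half way is 6 mm, 9 N on the stone.
- pad: The jaw's rubber-faced pad, 40 (x) x 8 (y) x 28 mm, in front of the jaw plate on a spring; its middle is 3 mm above the bar's axis. Origin in the middle of its back; axes as clamp.
- trigger_hinge (a joint): Angle of the trigger in rad: 0 is up (sprung back there by itself), 0.6 is fully pressed down. It turns about a level axis along the clamp's x, 95 mm above the table, at y = -60 mm of clamp. While it drives the bar, the jaw moves about 34 mm per rad.
- trigger: The trigger: a black plastic lever reaching from the pivot towards -y; the last 56 mm of it is a ribbed paddle 34 mm wide (x) and 12 mm thick, ending 110 mm from the pivot. Origin on the pivot; its y axis runs along the lever (-y to the free end), level when the hinge is at 0.3 rad. It is pressed straight down from above, with 2 to 10 N.
- trigger_tip (a point): Middle of the place to press, on the paddle's top face, 90 mm from the pivot: about 128 mm above the table when the trigger is up, about 75 mm when it is fully down.
- disc_stone: Bystander: a round air stone 54 mm across, 34 mm high, with the same barb; it may stand in either of the two places on the left with the rectangular one. Origin under its centre.
- blue_bottle: Bystander: clear bottle with blue cap, 72 mm across, 210 mm high, far right. Origin under its centre.
- jug: Bystander: white canister 75 x 110 mm, 172 mm high with its blue cap, on the right. Origin under its centre.
- cup: Bystander: clear cup upside down, 80 mm across, 110 mm high, far left. Origin under its centre.
- glue_jar: Bystander: small white jar, 44 mm across, 60 mm high, near right. Origin under its centre.
- clay_pot: Bystander: small terracotta pot, 90 mm across, 80 mm high, beyond the trigger. Origin under its centre.
- brush: Bystander: a brush lying near the robot, in front of the clamp. Origin under its middle.
Mind the look-alikes: they are no part of the job. Leave any red look-alike of the stone alone.

How it is judged:
On the way, in this order (a step that is already met when the one before it is completed fails the run):
1. the rectangular stone stands flat and square in the pocket, let go (horizontal distance between stone and pocket below 0.005 m and z of stone in the frame of pocket between -0.002 and 0.002 m and angle between stone's own z axis and vertical below 0.06 rad and angle between the x axis of stone and the x axis of pocket, either way round below 0.1 rad and contact force between the fingers and stone below 0.1 N), for 0.3 s.
2. the pad has been brought onto the seated stone (horizontal distance between stone and pocket below 0.005 m and z of stone in the frame of pocket between -0.002 and 0.002 m and angle between stone's own z axis and vertical below 0.06 rad and angle between the x axis of stone and the x axis of pocket, either way round below 0.1 rad and contact force between pad and stone above 1 N), for 0.1 s.
At the end, for the whole second after the job is handed in: Ends holding: stone in the pocket (centre within 5 mm, foot within 2 mm of the floor, upright within 0.06 rad, square within 0.10 rad), not touched by the fingers; pad presses it with 5 to 14 N (spring squeezed 3 to 9.5 mm); fingers press the trigger (over 1 N, over 0.04 rad down) (all of step 1 and contact force between pad and stone between 5 and 14 N and value of joint pad_spring between 0.003 and 0.0095 m and contact force between the fingers and trigger above 1 N and value of joint trigger_hinge above 0.04 rad and linear speed of stone below 0.02 m/s); the arm keeps its last pose, push and grip.
It fails at once if the stone's seam is crushed: more than 17 N from the pad, or the spring squeezed beyond 11.5 mm (contact force between pad and stone above 17 N or value of joint pad_spring above 0.0115 m).
It fails at once if the jaw is pushed directly by the robot (more than 2 N) (contact force between any of the fingers, the arm and jaw above 2 N).
It fails at once if one of the other things is moved by more than 30 mm or tipped over (distance of any of disc_stone, blue_bottle, jug, cup, glue_jar, clay_pot, brush from where it was at the start of the episode above 0.03 m or angle between any of disc_stone, blue_bottle, jug, cup, glue_jar, clay_pot's own z axis and vertical above 0.35 rad).
It also fails if it takes over 72 s, if anything falls off the work surface, if the arm or the gripper's body presses on something with over 40 N, if the wrist force passes 120 N, or if a joint passes its speed limit or range.

## Working session

There is one attempt and no reset: what is moved stays moved. The work goes in short steps, Python scripts to look and compute and a shell command to move; the robot and the scene stay as the last step left them, time stands still between calls to the robot, and variables do not carry over. Pictures are saved under pics/ and viewed, at most 11 in all, crops included, and the job is handed in when it is done.

```bash
mkdir -p pics; ls; python3 - <<'E'
from bench import r
import cv2,numpy as np
o=r.get_obs();print(o['clock'],o['tcp_pos'],o['orientation'])
for c in('top','side'):
    p,d=r.grab_frame(c);cv2.imwrite(f'pics/{c}0.png',p[:,:,::-1]);np.save(f'pics/{c}d.npy',d)
    for n in('stone','disc_stone','clamp','pocket','trigger_tip','trigger','pad','jaw'):
        print(c,n,[(np.round(x['xyz'],3).tolist(),round(x['score'],2)) for x in r.landmark_of(n,c)[:3]])
E
```

```text
pics
0.0 [0.1940213  0.6458993  0.23033263] [-4.56655827e-01 -3.10807742e+00  2.83674392e-03]
top stone [([0.631, 0.269, 0.002], 0.7), ([0.51, 0.499, 0.0], 0.7), ([0.502, 0.403, 0.003], 0.61)]
top disc_stone [([0.447, 0.284, 0.005], 0.71)]
top clamp [([0.587, 0.004, -0.003], 0.88), ([0.612, -0.136, 0.122], 0.42)]
top pocket [([0.573, 0.106, 0.01], 0.73)]
top trigger_tip []
top trigger [([0.599, -0.052, 0.098], 0.83)]
top pad [([0.582, 0.042, 0.034], 0.52), ([0.766, 0.236, 0.003], 0.49)]
top jaw [([0.586, 0.022, 0.035], 0.49)]
side stone [([0.508, 0.493, 0.001], 0.78), ([0.734, 0.337, -0.001], 0.75), ([0.505, 0.407, 0.004], 0.66)]
side disc_stone [([0.442, 0.289, 0.0], 0.53), ([0.656, -0.389, -0.0], 0.51)]
side clamp [([0.587, 0.001, -0.001], 0.95), ([0.598, -0.048, 0.096], 0.47)]
side pocket [([0.573, 0.106, 0.015], 0.62), ([0.78, -0.164, 0.003], 0.46)]
side trigger_tip [([0.61, -0.134, 0.129], 0.78)]
side trigger [([0.598, -0.051, 0.095], 0.66)]
side pad [([0.579, 0.048, 0.036], 0.55)]
side jaw [([0.586, 0.022, 0.035], 0.56)]
```

View pics/top0.png

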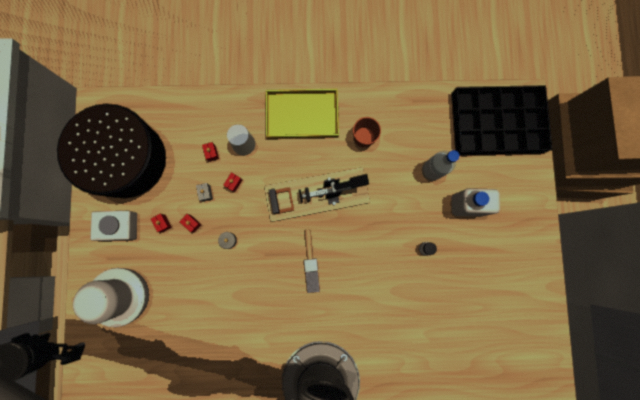

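View pics/side0.png

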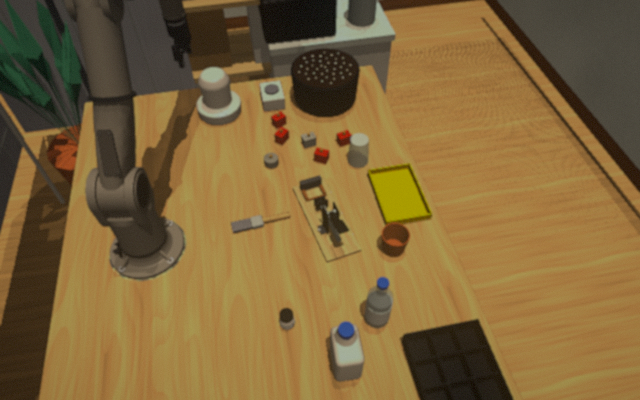

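Grey objects in the top view: rectangular block at (203,192) and disc at (227,240). The four others, at (210,151), (232,182), (160,223) and (190,223), are red look-alikes. The grey rectangular one at (203,192) fits the description, and I'll confirm it in an enlarged crop.

```bash
cat > h.py <<'E'
from bench import r
import cv2,numpy as np
from scipy.spatial.transform import Rotation as R
def cloud(c,d):
    k=r.get_calibration(c);K=np.array(k['mtx']);E=np.array(k['extrinsics'])
    v,u=np.mgrid[:400,:640]
    P=np.stack([(u-K[0,2])/K[0,0]*d,(v-K[1,2])/K[1,1]*d,d],-1)
    return P@E[:3,:3].T+E[:3,3]
def proj(c,P):
    k=r.get_calibration(c);K=np.array(k['mtx']);E=np.linalg.inv(k['extrinsics'])
    q=K@(E[:3,:3]@np.array(P)+E[:3,3]);return (q[:2]/q[2]).round()
def st():
    o=r.get_obs();M=R.from_rotvec(o['orientation']).as_matrix();return o,np.array(o['tcp_pos']),M
E
python3 - <<'E'
from h import *
p=cv2.imread('pics/top0.png');d=np.load('pics/topd.npy');W=cloud('top',d)
for u,v in((203,186),(203,192),(203,197),(198,193),(208,193),(227,240),(232,182)):print(u,v,W[v,u].round(3))
cv2.imwrite('pics/crop.png',cv2.resize(p[140:260,140:390],(800,384),interpolation=cv2.INTER_CUBIC))
g=p.astype(int);sat=g.max(2)-g.min(2)
m=(W[...,2]>.03)&(W[...,2]<.05)&(sat<40);m[:180]=0;m[205:]=0;m[:,:192]=0;m[:,214:]=0
q=W[m][:,:2];print(len(q),cv2.minAreaRect(q.astype('f4')))
o,t,M=st();print(M.round(3));k=r.get_calibration('wrist');print(np.round(k['mtx'],1),(M.T@(np.array(k['extrinsics'])[:3,3]-t)).round(3),(M.T@np.array(k['extrinsics'])[:3,:3]).round(3))
E
```

```text
203 186 [0.618 0.357 0.046]
203 192 [0.598 0.354 0.055]
203 197 [0.583 0.356 0.048]
198 193 [0.596 0.373 0.046]
208 193 [0.597 0.343 0.038]
227 240 [0.446 0.282 0.04 ]
232 182 [0.629 0.265 0.047]
167 ((0.6011051535606384, 0.3580155372619629), (0.04785533621907234, 0.035280585289001465), 10.524520874023438)
[[-0.958  0.288 -0.   ]
 [ 0.288  0.958  0.   ]
 [ 0.     0.    -1.   ]]
[[314.6   0.  325.2]
 [  0.  314.6 197.8]
 [  0.    0.    1. ]] [ 0.066  0.001 -0.143] [[ 0.001 -0.965 -0.263]
 [ 1.     0.001  0.   ]
 [-0.    -0.263  0.965]]
```

View pics/crop.png

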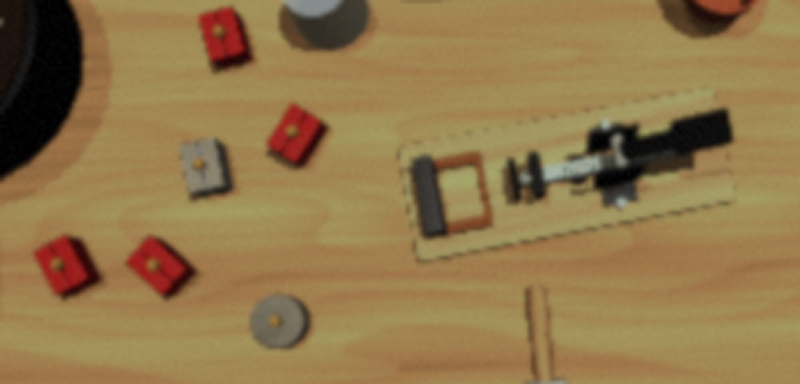

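The crop confirms it: the grey rectangular block with barb at crop (205,168) is the stone. Red blocks are at (223,37), (297,135), (66,266) and (160,266), and the disc is at (280,320).

```bash
python3 - <<'E'
from h import *
d=np.load('pics/topd.npy');W=cloud('top',d)
for n,(a,b,c,e) in dict(white=(280,330,70,150),black=(105,195,60,165),box=(205,245,90,136),cup=(120,155,225,256)).items():
    q=W[a:b,c:e].reshape(-1,3);q=q[(q[:,2]>.03)];print(n,q.min(0).round(2),q.max(0).round(2))
o,t,M=st()
print('tool delta',(M.T@(np.array([.6,.358,.25])-t)).round(3))
E
```

```text
white [0.19 0.01 0.03] [0.41 0.69 1.3 ]
black [0.41 0.01 0.03] [0.85 0.75 1.3 ]
box [0.41 0.01 0.03] [0.55 0.7  1.3 ]
cup [0.41 0.01 0.03] [0.8  0.27 1.3 ]
tool delta [-0.472 -0.159 -0.019]
```

```bash
python3 - <<'E'
from h import *
d=np.load('pics/topd.npy');W=cloud('top',d)
for n,(a,b,c,e) in dict(white=(265,330,70,150),box=(205,245,90,136),cup=(120,155,225,256)).items():
    q=W[a:b,c:e].reshape(-1,3);q=q[(q[:,2]>.08)&(q[:,2]<1)];print(n,q.min(0).round(2),q.max(0).round(2))
E
python3 -m jog '[{"z":-0.06},{"z":-0.04}]'
```

```text
white [0.22 0.56 0.08] [0.34 0.67 0.2 ]Traceback (most recent call last):
  File "<stdin>", line 4, in <module>
    return umr_minimum(a, axis, None, out, keepdims, initial, where)
ValueError: zero-size array to reduction operation minimum which has no identity
validation failed for argument at $[0]...
```

```bash
python3 -m jog '[{"fingers":0.085,"x":0,"y":0,"z":-0.06,"rx":0,"ry":0,"rz":0},{"fingers":0.085,"x":0,"y":0,"z":-0.03,"rx":0,"ry":0,"rz":0}]'
```

```text
clock: 1.15
tcp_pos: [0.1945, 0.6474, 0.3246]
orientation: [0.457, 3.108, 0.006]
contact_force: [0.0, -0.1, 0.6]
grip_width: 0.0851
gripper_force: 0.0
```

```bash
python3 -m jog '[{"fingers":0.085,"x":-0.058,"y":-0.02,"z":0,"rx":0,"ry":0,"rz":0},{"fingers":0.085,"x":-0.058,"y":-0.02,"z":0,"rx":0,"ry":0,"rz":0},{"fingers":0.085,"x":-0.058,"y":-0.02,"z":0,"rx":0,"ry":0,"rz":0},{"fingers":0.085,"x":-0.058,"y":-0.02,"z":0,"rx":0,"ry":0,"rz":0},{"fingers":0.085,"x":-0.058,"y":-0.02,"z":0,"rx":0,"ry":0,"rz":0},{"fingers":0.085,"x":-0.058,"y":-0.02,"z":0,"rx":0,"ry":0,"rz":0},{"fingers":0.085,"x":-0.058,"y":-0.02,"z":0,"rx":0,"ry":0,"rz":0},{"fingers":0.085,"x":-0.058,"y":-0.02,"z":0,"rx":0,"ry":0,"rz":0}]'
python3 -m jog '[{"fingers":0.085,"x":0,"y":0,"z":0.02,"rx":0,"ry":0,"rz":10.5},{"fingers":0.085,"x":0,"y":0,"z":0.02,"rx":0,"ry":0,"rz":10.5},{"fingers":0.085,"x":0,"y":0,"z":0.02,"rx":0,"ry":0,"rz":10.5},{"fingers":0.085,"x":0,"y":0,"z":0.02,"rx":0,"ry":0,"rz":10.5},{"fingers":0.085,"x":0,"y":0,"z":0,"rx":0,"ry":0,"rz":10.5},{"fingers":0.085,"x":0,"y":0,"z":0,"rx":0,"ry":0,"rz":10},{"fingers":0.085,"x":0,"y":0,"z":0,"rx":0,"ry":0,"rz":0}]'
cat > look.py <<'E'
from h import *
import sys
o,t,M=st();print(o['clock'],t.round(4),M.round(3).tolist(),o['joints'])
p,d=r.grab_frame('wrist');cv2.imwrite(f'pics/{sys.argv[1]}.png',p[:,:,::-1]);W=cloud('wrist',d);np.save(f'pics/{sys.argv[1]}.npy',W)
E
python3 look.py w1; python3 - <<'E'
from h import *
W=np.load('pics/w1.npy');p=cv2.imread('pics/w1.png').astype(int)
sat=p.max(2)-p.min(2)
m=(W[...,2]>.037)&(W[...,2]<.048)&(np.hypot(W[...,0]-.6,W[...,1]-.358)<.04)
q=W[m];print(len(q),np.median(q[:,2]),cv2.minAreaRect(q[:,:2].astype('f4')),sat[m].mean())
m=(W[...,2]>.049)&(W[...,2]<.062)&(np.hypot(W[...,0]-.6,W[...,1]-.358)<.04)
q=W[m];print('barb',len(q),q.mean(0))
E
```

```text
clock: 2.15
tcp_pos: [0.594, 0.3585, 0.3215]
orientation: [0.456, 3.108, 0.001]
contact_force: [0.2, 0.2, -1.1]
grip_width: 0.0851
gripper_force: 0.0
clock: 3.02
tcp_pos: [0.5924, 0.36, 0.2412]
orientation: [2.001, 2.422, -0.0]
contact_force: [0.4, 0.6, -0.4]
grip_width: 0.0849
gripper_force: 0.0
3.025 [0.5924 0.36   0.2412] [[-0.189, 0.982, 0.0], [0.982, 0.189, -0.0], [-0.0, -0.0, -1.0]] [-0.91558757  0.52466885  0.41620261  1.51697988 -0.22361923  1.14744049
 -0.26698528]
1351 0.04395075099169149 ((0.6023550629615784, 0.3610674738883972), (0.04987998679280281, 0.03627597540616989), 11.300422668457031) 43.495928941524795
barb 97 [0.60201742 0.36184307 0.05391529]
```

View pics/w1.png

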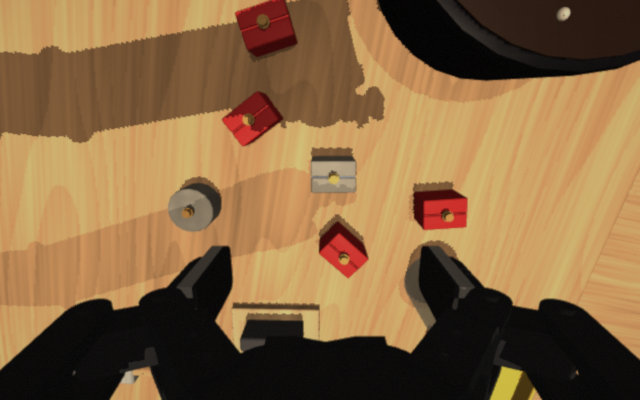

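The stone is at pixel (333,175), aligned with the tool (its seam is horizontal in the picture). Red neighbours are at (343,250) and (441,210).

```bash
python3 -m jog '[{"fingers":0.07,"x":-0.001,"y":0.01,"z":0.05,"rx":0,"ry":0,"rz":0},{"fingers":0.07,"x":0,"y":0,"z":0.05,"rx":0,"ry":0,"rz":0},{"fingers":0.07,"x":0,"y":0,"z":0.04,"rx":0,"ry":0,"rz":0},{"fingers":0.07,"x":0,"y":0,"z":0.03,"rx":0,"ry":0,"rz":0},{"fingers":0.07,"x":0,"y":0,"z":0,"rx":0,"ry":0,"rz":0}]'
python3 look.py w2;python3 - <<'E'
from h import *
W=np.load('pics/w2.npy')
b=(W[...,2]>.038)&(W[...,2]<.049)&(np.hypot(W[...,0]-.6,W[...,1]-.36)<.036)
q=W[b];print(len(q),np.median(q[:,2]),cv2.minAreaRect(q[:,:2].astype('f4')))
E
```

```text
clock: 3.7
tcp_pos: [0.6008, 0.3598, 0.0688]
orientation: [-1.999, -2.422, 0.007]
contact_force: [-0.4, 1.0, 0.6]
grip_width: 0.07
gripper_force: 0.0
3.7 [0.6008 0.3598 0.0688] [[-0.19, 0.982, -0.004], [0.982, 0.19, -0.003], [-0.002, -0.005, -1.0]] [-0.86132007  0.71321507  0.34971715  1.62117049 -0.29926145  0.86566374
 -0.20281244]
4878 0.04600801966469302 ((0.6034877300262451, 0.3621486723423004), (0.049868393689394, 0.03591030091047287), 11.296307563781738)
```

```bash
python3 -m jog '[{"fingers":0.07,"x":0.0015,"y":0.002,"z":0.03,"rx":0,"ry":0,"rz":-0.4},{"fingers":0.07,"x":0,"y":0,"z":0.024,"rx":0,"ry":0,"rz":0},{"fingers":0.07,"x":0,"y":0,"z":0,"rx":0,"ry":0,"rz":0},{"fingers":0.04,"x":0,"y":0,"z":0,"rx":0,"ry":0,"rz":0},{"fingers":0.04,"x":0,"y":0,"z":0,"rx":0,"ry":0,"rz":0},{"fingers":0.04,"x":0,"y":0,"z":0,"rx":0,"ry":0,"rz":0},{"fingers":0.04,"x":0,"y":0,"z":0,"rx":0,"ry":0,"rz":0}]' 40
```

```text
clock: 4.62
tcp_pos: [0.6052, 0.363, 0.0187]
orientation: [1.994, 2.427, 0.003]
contact_force: [-0.1, -1.0, 6.3]
grip_width: 0.0494
gripper_force: 44.0
```

```bash
python3 -m jog '[{"fingers":0.04,"x":0,"y":0,"z":-0.03,"rx":0,"ry":0,"rz":0},{"fingers":0.04,"x":0,"y":0,"z":-0.05,"rx":0,"ry":0,"rz":0},{"fingers":0.04,"x":0,"y":0,"z":-0.05,"rx":0,"ry":0,"rz":0},{"fingers":0.04,"x":0,"y":0,"z":-0.05,"rx":0,"ry":0,"rz":0},{"fingers":0.04,"x":0,"y":0,"z":-0.05,"rx":0,"ry":0,"rz":0}]'
python3 -m jog '[{"fingers":0.04,"x":-0.045,"y":-0.014,"z":0,"rx":0,"ry":0,"rz":0},{"fingers":0.04,"x":-0.045,"y":-0.014,"z":0,"rx":0,"ry":0,"rz":0},{"fingers":0.04,"x":-0.045,"y":-0.014,"z":0,"rx":0,"ry":0,"rz":0},{"fingers":0.04,"x":-0.045,"y":-0.014,"z":0,"rx":0,"ry":0,"rz":0},{"fingers":0.04,"x":-0.045,"y":-0.014,"z":0,"rx":0,"ry":0,"rz":0},{"fingers":0.04,"x":-0.045,"y":-0.014,"z":0,"rx":0,"ry":0,"rz":0},{"fingers":0.04,"x":0,"y":0,"z":0,"rx":0,"ry":0,"rz":0}]'
python3 look.py w3; python3 - <<'E'
from h import *
for n in('pocket','clamp'):print(n,[(np.round(x['xyz'],4).tolist(),round(x['score'],2)) for x in r.landmark_of(n,'wrist')[:2]])
E
```

```text
clock: 5.25
tcp_pos: [0.6038, 0.3623, 0.2488]
orientation: [-1.994, -2.427, 0.001]
contact_force: [1.1, 1.1, -1.7]
grip_width: 0.0492
gripper_force: 43.1
clock: 6.12
tcp_pos: [0.5736, 0.0759, 0.2477]
orientation: [2.003, 2.419, -0.002]
contact_force: [-0.0, -0.6, -1.6]
grip_width: 0.0493
gripper_force: 43.1
6.125 [0.5736 0.0759 0.2477] [[-0.186, 0.983, 0.0], [0.983, 0.186, -0.001], [-0.001, -0.0, -1.0]] [-0.63423407  0.32474028  0.49858312  1.79990179 -0.17418786  1.06093883
  0.1151935 ]
pocket []
clamp [([0.5875, 0.0045, 0.0009], 0.61)]
```

View pics/w3.png

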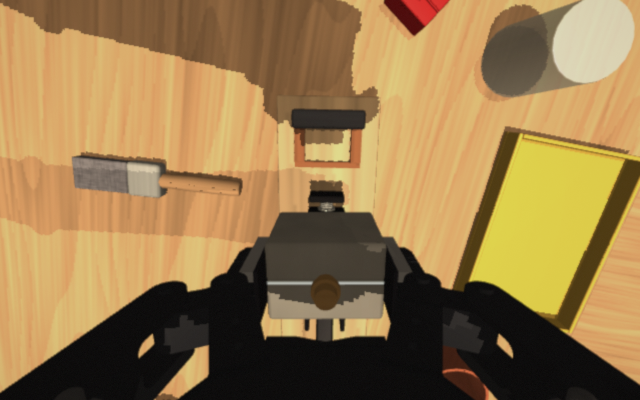

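The wrist view shows the steel jaw at (328,118), cheeks at (300,148) and (355,147), the lip at (327,164), and the held stone's top around (325,270).

```bash
python3 - <<'E'
from h import *
W=np.load('pics/w3.npy');t=np.array([.5736,.0759,.2477]);
v,u=np.mgrid[:400,:640]
def rect(m):
    q=W[m];c,s,a=cv2.minAreaRect(q[:,:2].astype('f4'));print(len(q),q[:,2].min().round(4),np.median(q[:,2]).round(4),q[:,2].max().round(4),np.round(c,4),np.round(s,4),round(a,2),cv2.minAreaRect(np.c_[u[m],v[m]].astype('f4'))[::2])
Z=W[...,2]
roi=(u>270)&(u<385)&(v>90)&(v<180)
rect(roi&(Z>.046)&(Z<.058))
rect(roi&(Z>.0185)&(Z<.028)&(v>128))
rect(roi&(Z>.0145)&(Z<.028)&(v>125))
rect((u>250)&(u<395)&(v>200)&(v<330)&(abs(Z-.275)<.005))
for x in(300,327,355):print(x,Z[140:172:3,x].round(3))
print(Z[150,285:370:4].round(3)); print(Z[215:330:8,290].round(3))
E
```

```text
1430 0.0478 0.0517 0.0541 [0.5667 0.1399] [0.0772 0.02  ] 9.85 ((328.4806823730469, 118.42667388916016), 1.1934894323349)
710 0.0185 0.0219 0.0242 [0.5721 0.1072] [0.0781 0.0421] 11.04 ((327.5, 147.0), 90.0)
1103 0.0147 0.0213 0.0242 [0.5723 0.1061] [0.0782 0.0455] 10.04 ((327.33892822265625, 147.68138122558594), 1.0050859451293945)
9197 0.27 0.2728 0.28 [0.5739 0.0781] [0.0586 0.0368] 11.28 ((322.5, 279.0), 90.0)
300 [0.022 0.022 0.021 0.022 0.021 0.022 0.021 0.022 0.016 0.013 0.012]
327 [0.013 0.01  0.012 0.011 0.011 0.012 0.011 0.017 0.017 0.011 0.011]
355 [0.021 0.021 0.023 0.022 0.022 0.023 0.023 0.022 0.016 0.016 0.012]
[0.011 0.012 0.013 0.021 0.022 0.012 0.013 0.012 0.012 0.013 0.012 0.011
 0.012 0.01  0.012 0.013 0.011 0.021 0.021 0.012 0.011 0.011]
[0.238 0.249 0.26  0.269 0.273 0.272 0.274 0.273 0.272 0.273 0.272 0.273
 0.273 0.011 0.012]
```

```bash
python3 - <<'E'
from h import *
W=np.load('pics/w3.npy');a=np.radians(9.8);ex=np.array([np.cos(a),np.sin(a)]);ey=np.array([-np.sin(a),np.cos(a)]);o=np.array([.572,.108])
X=(W[...,:2]-o)@ex*1e3;Y=(W[...,:2]-o)@ey*1e3;Z=W[...,2]*1e3
for u in(320,327,335):print(u,[(v,round(Y[v,u],1),round(Z[v,u])) for v in list(range(122,133))+list(range(156,168))])
for v in(138,146):print(v,[(u,round(X[v,u],1),round(Z[v,u])) for u in list(range(291,309))+list(range(346,364))])
W2=W; m=(abs(Z-273)<5);m[:, :275]=0;m[:,380:]=0;m[:200]=0;m[330:]=0
tx=np.array([-.186,.983]);ty=np.array([.983,.186]);q=W[m][:,:2]-np.array([.5736,.0759])
print('stone tool x',np.percentile(q@tx,[.5,50,99.5]),'y',np.percentile(q@ty,[.5,99.5]))
E
```

```text
320 [(122, np.float64(28.7), 51), (123, np.float64(27.6), 51), (124, np.float64(26.6), 52), (125, np.float64(25.6), 51), (126, np.float64(38.7), 390), (127, np.float64(23.6), 52), (128, np.float64(22.4), 50), (129, np.float64(19.5), 12), (130, np.float64(18.4), 12), (131, np.float64(17.1), 11), (132, np.float64(16.0), 11), (156, np.float64(-12.3), 12), (157, np.float64(-13.4), 13), (158, np.float64(-14.7), 12), (159, np.float64(38.7), 390), (160, np.float64(-17.0), 12), (161, np.float64(-17.6), 17), (162, np.float64(-18.6), 18), (163, np.float64(-19.9), 17), (164, np.float64(-20.9), 19), (165, np.float64(-22.4), 17), (166, np.float64(-23.5), 17), (167, np.float64(-25.5), 13)]
327 [(122, np.float64(28.8), 52), (123, np.float64(27.8), 52), (124, np.float64(26.8), 53), (125, np.float64(25.8), 52), (126, np.float64(24.8), 52), (127, np.float64(23.7), 52), (128, np.float64(22.6), 50), (129, np.float64(19.7), 13), (130, np.float64(18.5), 12), (131, np.float64(17.3), 11), (132, np.float64(16.2), 12), (156, np.float64(-11.9), 13), (157, np.float64(-13.3), 12), (158, np.float64(-14.6), 11), (
[... 2465 characters left out ...]
.9), 11), (306, np.float64(-25.6), 12), (307, np.float64(-24.4), 13), (308, np.float64(-23.2), 13), (346, np.float64(22.0), 12), (347, np.float64(23.2), 12), (348, np.float64(24.6), 10), (349, np.float64(25.7), 12), (350, np.float64(26.8), 12), (351, np.float64(27.0), 23), (352, np.float64(28.3), 22), (353, np.float64(29.4), 23), (354, np.float64(30.7), 22), (355, np.float64(31.7), 23), (356, np.float64(33.0), 22), (357, np.float64(34.2), 21), (358, np.float64(35.2), 23), (359, np.float64(36.5), 22), (360, np.float64(37.7), 21), (361, np.float64(38.9), 21), (362, np.float64(41.2), 11), (363, np.float64(42.4), 12)]
stone tool x [-0.01562205  0.00584982  0.0201693 ] y [-0.0193213   0.02439834]
```

```bash
python3 -m jog '[{"fingers":0.04,"x":0,"y":0,"z":0,"rx":0,"ry":0,"rz":0.9},{"fingers":0.04,"x":0.031,"y":0.004,"z":0.03,"rx":0,"ry":0,"rz":0},{"fingers":0.04,"x":0,"y":0,"z":0.05,"rx":0,"ry":0,"rz":0},{"fingers":0.04,"x":0,"y":0,"z":0.05,"rx":0,"ry":0,"rz":0},{"fingers":0.04,"x":0,"y":0,"z":0.035,"rx":0,"ry":0,"rz":0},{"fingers":0.04,"x":0,"y":0,"z":0,"rx":0,"ry":0,"rz":0},{"fingers":0.04,"x":0,"y":0,"z":0,"rx":0,"ry":0,"rz":0}]'
python3 look.py w4
```

```text
clock: 7.15
tcp_pos: [0.5736, 0.1132, 0.0835]
orientation: [2.012, 2.411, 0.002]
contact_force: [-0.7, 0.7, -1.2]
grip_width: 0.0492
gripper_force: 43.0
7.15 [0.5736 0.1132 0.0835] [[-0.179, 0.984, 0.002], [0.984, 0.179, 0.0], [0.0, 0.002, -1.0]] [-0.60670082  0.53863604  0.40289412  1.91883763 -0.30243031  0.74138596
  0.14979856]
```

View pics/w4.png

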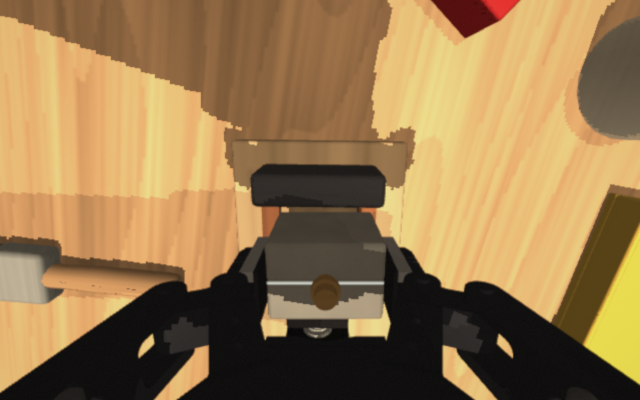

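The jaw is at (318,186), with the held stone at (325,275) just in front of it. Next I'll measure the relative offset.

```bash
cat > rel.py <<'E'
from h import *
import sys
W=np.load(f'pics/{sys.argv[1]}.npy')
zs=float(sys.argv[2]);v0=int(sys.argv[3])  # stone top z, first row of stone
a=np.radians(9.8);ex=np.array([np.cos(a),np.sin(a)]);ey=np.array([-np.sin(a),np.cos(a)])
o,t,M=st();X=(W[...,:2]-t[:2])@ex*1e3;Y=(W[...,:2]-t[:2])@ey*1e3;Z=W[...,2]*1e3
v,u=np.mgrid[:400,:640]
j=(abs(Z-52)<3)&(u>235)&(u<400)&(v>120)&(v<v0)
s=(abs(Z-zs)<4)&(u>255)&(u<395)&(v>=v0)&(v<330)
P=lambda A,m:np.percentile(A[m],[1,99]).round(1)
print('tcp',t.round(4),'jaw X',P(X,j),'Y',P(Y,j),'n',j.sum(),'yaw',round(cv2.minAreaRect(W[j][:,:2].astype('f4'))[2],2))
print('stone X',P(X,s),'Y',P(Y,s),'n',s.sum(),'z',np.median(Z[s]).round(1))
ys=s&(abs(X)<15)
# +y edge per column -> stone yaw
uu=[c for c in range(280,375,4) if s[:,c].any()];e=np.array([[X[np.argmax(s[:,c]),c],Y[np.argmax(s[:,c]),c]] for c in uu]);print('stone edge yaw rel',np.degrees(np.polyfit(e[:,0],e[:,1],1)[0]).round(2),'edge Y',np.median(e[:,1]).round(1))
uu=range(270,370,4);e=np.array([[X[np.flatnonzero(j[:,c])[-1],c],Y[np.flatnonzero(j[:,c])[-1],c]] for c in uu if j[:,c].any()]);print('jaw face yaw rel',np.degrees(np.polyfit(e[:,0],e[:,1],1)[0]).round(2),'Y',np.median(e[:,1]).round(1))
E
python3 rel.py w4 108 207
```

```text
tcp [0.574  0.1132 0.084 ] jaw X [-40.9  34.1] Y [14.9 33.9] n 4451 yaw 9.86
stone X [-24.   25.6] Y [-18.3  17. ] n 8920 z 109.2
stone edge yaw rel 0.51 edge Y 16.9
jaw face yaw rel 1.0 Y 15.0
```

```bash
python3 -m jog '[{"fingers":0.04,"x":-0.0045,"y":-0.004,"z":0,"rx":0,"ry":0,"rz":0},{"fingers":0.04,"x":0,"y":0,"z":0.005,"rx":0,"ry":0,"rz":0},{"fingers":0.04,"x":0,"y":0,"z":0,"rx":0,"ry":0,"rz":0},{"fingers":0.04,"x":0,"y":0,"z":0,"rx":0,"ry":0,"rz":0}]'
python3 look.py w5;python3 rel.py w5 104 210
```

```text
clock: 7.7
tcp_pos: [0.5695, 0.1075, 0.0774]
orientation: [-2.013, -2.412, -0.0]
contact_force: [-0.4, 0.0, -1.5]
grip_width: 0.0488
gripper_force: 43.1
7.7 [0.5695 0.1075 0.0774] [[-0.179, 0.984, 0.0], [0.984, 0.179, 0.0], [0.0, 0.0, -1.0]] [-0.59712482  0.54149016  0.39875996  1.93273597 -0.30632583  0.72621196
  0.16103396]
tcp [0.5695 0.1075 0.0773] jaw X [-35.9  39.1] Y [19.7 38.8] n 4831 yaw 9.68
stone X [-23.9  25.7] Y [-18.3  16.9] n 8790 z 102.6
stone edge yaw rel 0.64 edge Y 16.8
jaw face yaw rel -0.36 Y 19.9
```

```bash
python3 -m jog '[{"fingers":0.04,"x":0,"y":0.0006,"z":0.008,"rx":0,"ry":0,"rz":0.4},{"fingers":0.04,"x":0,"y":0,"z":0.01,"rx":0,"ry":0,"rz":0},{"fingers":0.04,"x":0,"y":0,"z":0.01,"rx":0,"ry":0,"rz":0},{"fingers":0.04,"x":0,"y":0,"z":0.006,"rx":0,"ry":0,"rz":0},{"fingers":0.04,"x":0,"y":0,"z":0,"rx":0,"ry":0,"rz":0},{"fingers":0.04,"x":0,"y":0,"z":0,"rx":0,"ry":0,"rz":0}]'
python3 look.py w6;python3 rel.py w6 70 210
```

```text
clock: 8.5
tcp_pos: [0.5702, 0.1075, 0.0434]
orientation: [2.022, 2.404, 0.0]
contact_force: [0.7, 0.3, -1.2]
grip_width: 0.0493
gripper_force: 43.1
8.5 [0.5702 0.1075 0.0434] [[-0.172, 0.985, 0.0], [0.985, 0.172, 0.0], [0.0, 0.0, -1.0]] [-0.57544493  0.59376701  0.37233211  1.943917   -0.33660633  0.66387563
  0.17883648]
tcp [0.5703 0.1075 0.0436] jaw X [-36.7  32.8] Y [25.8 39. ] n 4902 yaw 10.11
stone X [-23.8  25.8] Y [-18.3  16.9] n 8824 z 68.8
stone edge yaw rel 0.46 edge Y 16.8
jaw face yaw rel -0.22 Y 25.9
```

View pics/w6.png

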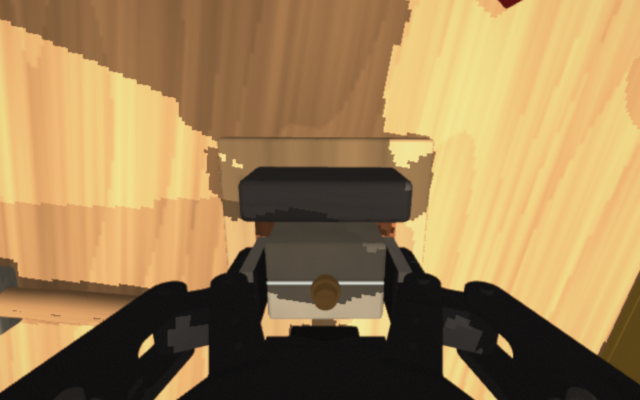

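```bash
sed -i 's/u>235)&(u<400)/u>225)\&(u<425)/' rel.py; python3 rel.py w6 70 226
```

```text
tcp [0.5703 0.1075 0.0436] jaw X [-36.6  38.2] Y [19.8 38.9] n 7276 yaw 9.68
stone X [-23.8  25.8] Y [-18.3  16.9] n 8824 z 68.8
stone edge yaw rel 0.46 edge Y 16.8
jaw face yaw rel 1.09 Y 19.9
```

```bash
python3 -m jog '[{"fingers":0.04,"x":0,"y":0,"z":0.005,"rx":0,"ry":0,"rz":0},{"fingers":0.04,"x":0,"y":0,"z":0.004,"rx":0,"ry":0,"rz":0},{"fingers":0.04,"x":0,"y":0,"z":0.003,"rx":0,"ry":0,"rz":0},{"fingers":0.04,"x":0,"y":0,"z":0,"rx":0,"ry":0,"rz":0},{"fingers":0.04,"x":0,"y":0,"z":0,"rx":0,"ry":0,"rz":0}]'
python3 -m jog '[{"fingers":0.04,"x":0,"y":0,"z":0.0008,"rx":0,"ry":0,"rz":0},{"fingers":0.04,"x":0,"y":0,"z":0,"rx":0,"ry":0,"rz":0}]'
```

```text
clock: 9.18
tcp_pos: [0.57, 0.1075, 0.0313]
orientation: [-2.022, -2.404, 0.0]
contact_force: [0.7, 0.8, -1.7]
grip_width: 0.0492
gripper_force: 43.1
clock: 9.43
tcp_pos: [0.5701, 0.1075, 0.0307]
orientation: [2.022, 2.404, 0.0]
contact_force: [-1.5, -0.3, 1.4]
grip_width: 0.0496
gripper_force: 43.3
```

```bash
python3 -m jog '[{"fingers":0.05,"x":0,"y":0,"z":0,"rx":0,"ry":0,"rz":0},{"fingers":0.055,"x":0,"y":0,"z":0,"rx":0,"ry":0,"rz":0},{"fingers":0.07,"x":0,"y":0,"z":0,"rx":0,"ry":0,"rz":0},{"fingers":0.07,"x":0,"y":0,"z":0,"rx":0,"ry":0,"rz":0},{"fingers":0.07,"x":0,"y":0,"z":-0.02,"rx":0,"ry":0,"rz":0},{"fingers":0.07,"x":0,"y":0,"z":-0.05,"rx":0,"ry":0,"rz":0},{"fingers":0.07,"x":0,"y":0,"z":-0.06,"rx":0,"ry":0,"rz":0},{"fingers":0.07,"x":0,"y":0,"z":0,"rx":0,"ry":0,"rz":0}]' 30
python3 look.py w7;python3 - <<'E'
from h import *
W=np.load('pics/w7.npy');v,u=np.mgrid[:400,:640]
def rect(lo,hi,w):
    m=(W[...,2]>lo)&(W[...,2]<hi)&w;q=W[m];c,s,a=cv2.minAreaRect(q[:,:2].astype('f4'));print(len(q),np.round(c,4),np.round(s,4),round(a,2),np.median(q[:,2]));return np.array(c)
d=lambda x,y,R:np.hypot(W[...,0]-x,W[...,1]-y)<R
s=rect(.0535,.0595,d(.571,.1095,.034)&(v>150));
m=(W[...,2]>.06)&(W[...,2]<.071)&d(.571,.1095,.02);print('barb',W[m].mean(0))
j=rect(.0485,.0535,d(.5667,.1395,.045)&(((W[...,:2]-np.array([.571,.1095]))@np.array([-.17,.985]))>.0195))
print((j-s)@np.array([.985,.17]),(j-s)@np.array([-.17,.985]))
E
```

```text
clock: 10.42
tcp_pos: [0.5736, 0.1077, 0.1668]
orientation: [2.019, 2.4, 0.014]
contact_force: [0.6, -0.1, 0.4]
grip_width: 0.0701
gripper_force: 0.0
10.425 [0.5736 0.1077 0.1668] [[-0.171, 0.985, 0.01], [0.985, 0.171, 0.004], [0.002, 0.01, -1.0]] [-0.65233695  0.42067287  0.46632659  1.87497706 -0.24018033  0.89009976
  0.10093178]
779 [0.569  0.1069] [0.0488 0.0337] 9.91 0.053907914176498095
barb [0.56893783 0.10736852 0.06384773]
1672 [0.5636 0.1369] [0.0765 0.0175] 9.89 0.049377212700002254
-0.00019107028841972278 0.03043892152607441
```

View pics/w7.png

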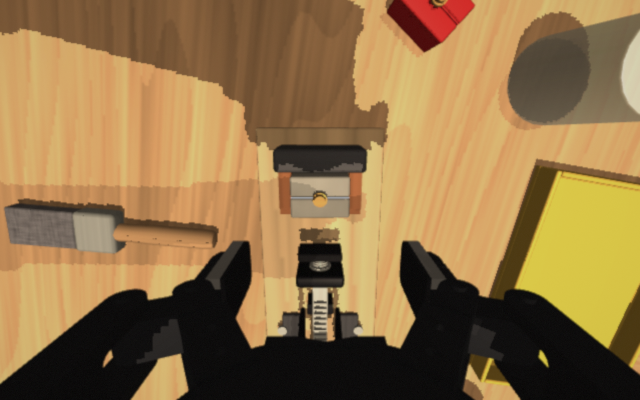

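The stone is seated squarely in the pocket: it shows at (320,193), with the jaw at (320,160). Now to the trigger.

```bash
python3 -m jog '[{"fingers":0.03,"x":0,"y":0,"z":-0.06,"rx":0,"ry":0,"rz":0},{"fingers":0,"x":-0.045,"y":-0.001,"z":-0.03,"rx":0,"ry":0,"rz":0},{"fingers":0,"x":-0.05,"y":-0.001,"z":0,"rx":0,"ry":0,"rz":0},{"fingers":0,"x":-0.05,"y":-0.001,"z":0,"rx":0,"ry":0,"rz":0},{"fingers":0,"x":-0.05,"y":-0.001,"z":0,"rx":0,"ry":0,"rz":0},{"fingers":0,"x":-0.05,"y":0,"z":0,"rx":0,"ry":0,"rz":0},{"fingers":0,"x":0,"y":0,"z":0,"rx":0,"ry":0,"rz":0},{"fingers":0,"x":0,"y":0,"z":0,"rx":0,"ry":0,"rz":0}]'
python3 look.py w8; python3 - <<'E'
from h import *
for c in('wrist','side'):
    if c=='side': r.grab_frame(c)
    for n in('trigger_tip','trigger','pad','jaw'):print(c,n,[(np.round(x['xyz'],4).tolist(),round(x['score'],2)) for x in r.landmark_of(n,c)[:2]])
E
```

```text
clock: 11.48
tcp_pos: [0.6076, -0.1338, 0.2498]
orientation: [-2.021, -2.403, 0.001]
contact_force: [-0.2, 0.0, -0.3]
grip_width: 0.0001
gripper_force: 0.0
11.475 [ 0.6076 -0.1338  0.2498] [[-0.172, 0.985, -0.002], [0.985, 0.172, 0.001], [0.001, -0.002, -1.0]] [-0.30178517  0.41388765  0.56616301  1.69591676 -0.24437761  1.1047656
  0.50960944]
wrist trigger_tip [([0.61, -0.1383, 0.1261], 0.67)]
wrist trigger [([0.6007, -0.0462, 0.093], 0.57)]
wrist pad []
wrist jaw [([0.5851, 0.0242, 0.0348], 0.82)]
side trigger_tip [([0.607, -0.1334, 0.1314], 0.62), ([0.5808, 0.0466, 0.0375], 0.29)]
side trigger [([0.5964, -0.0508, 0.0929], 0.54)]
side pad [([0.5676, 0.1053, 0.0156], 0.49), ([0.5796, 0.0472, 0.0408], 0.47)]
side jaw [([0.5881, 0.0226, 0.0338], 0.61)]
```

View pics/w8.png

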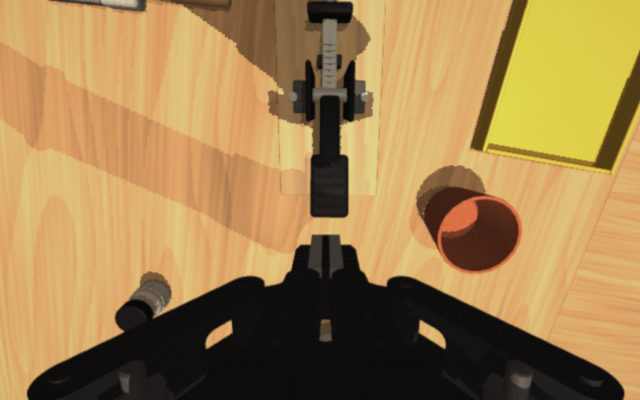

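The paddle is at (330,186), the closed fingers at (326,255), and the pot at (480,232), which is clear of the path. Starting the first pump.

```bash
python3 -m jog '[{"fingers":0,"x":-0.002,"y":0.0015,"z":0.05,"rx":0,"ry":0,"rz":0},{"fingers":0,"x":0,"y":0,"z":0.05,"rx":0,"ry":0,"rz":0},{"fingers":0,"x":0,"y":0,"z":0.01,"rx":0,"ry":0,"rz":0},{"fingers":0,"x":0,"y":0,"z":0.01,"rx":0,"ry":0,"rz":0},{"fingers":0,"x":0,"y":0,"z":0.01,"rx":0,"ry":0,"rz":0},{"fingers":0,"x":0,"y":0,"z":0.01,"rx":0,"ry":0,"rz":0},{"fingers":0,"x":0,"y":0,"z":0.01,"rx":0,"ry":0,"rz":0},{"fingers":0,"x":0,"y":0,"z":0,"rx":0,"ry":0,"rz":0}]' 30
python3 -m jog '[{"fingers":0,"x":0,"y":0,"z":0.01,"rx":0,"ry":0,"rz":0},{"fingers":0,"x":0,"y":0,"z":0.01,"rx":0,"ry":0,"rz":0},{"fingers":0,"x":0,"y":0,"z":0.003,"rx":0,"ry":0,"rz":0},{"fingers":0,"x":0,"y":0,"z":0,"rx":0,"ry":0,"rz":0}]'
cat > jw.py <<'E'
from h import *
ey=np.array([-.17,.985]);S=np.array([.586,.0228])
o,t,M=st();print('t',o['clock'],'tcp',t.round(4),'F',np.round(o['contact_force'],1))
for c in('side','top','wrist'):
    r.grab_frame(c)
    for n in('jaw','pad','trigger_tip'):
        for x in r.landmark_of(n,c)[:1]:
            p=np.array(x['xyz']);print(c,n,p.round(4).tolist(),round(x['score'],2),'slide' ,((p[:2]-S)@ey).round(4))
E
python3 jw.py
```

```text
clock: 12.98
tcp_pos: [0.6104, -0.1365, 0.1004]
orientation: [2.022, 2.404, 0.0]
contact_force: [1.0, -3.3, 4.5]
grip_width: -0.0002
gripper_force: 2.2
clock: 13.48
tcp_pos: [0.6102, -0.135, 0.0779]
orientation: [-2.02, -2.404, -0.002]
contact_force: [0.5, 1.4, 6.3]
grip_width: 0.0001
gripper_force: 2.6
t 13.475 tcp [ 0.6102 -0.135   0.0779] F [0.5 1.4 6.3]
side jaw [0.5829, 0.0354, 0.0374] 0.61 slide 0.0129
side pad [0.5779, 0.0609, 0.0345] 0.38 slide 0.0389
side trigger_tip [0.5842, 0.0377, 0.0344] 0.67 slide 0.015
top jaw [0.5831, 0.0385, 0.0359] 0.61 slide 0.016
top pad [0.7621, 0.2402, 0.0035] 0.56 slide 0.1842
```

```bash
python3 -m jog '[{"fingers":0,"x":0,"y":0,"z":-0.03,"rx":0,"ry":0,"rz":0},{"fingers":0,"x":0,"y":0,"z":-0.03,"rx":0,"ry":0,"rz":0},{"fingers":0,"x":0,"y":0,"z":0,"rx":0,"ry":0,"rz":0},{"fingers":0,"x":0,"y":0,"z":0.01,"rx":0,"ry":0,"rz":0},{"fingers":0,"x":0,"y":0,"z":0.01,"rx":0,"ry":0,"rz":0},{"fingers":0,"x":0,"y":0,"z":0.01,"rx":0,"ry":0,"rz":0},{"fingers":0,"x":0,"y":0,"z":0.01,"rx":0,"ry":0,"rz":0}]'
python3 -m jog '[{"fingers":0,"x":0,"y":0,"z":0.01,"rx":0,"ry":0,"rz":0},{"fingers":0,"x":0,"y":0,"z":0.008,"rx":0,"ry":0,"rz":0},{"fingers":0,"x":0,"y":0,"z":0.002,"rx":0,"ry":0,"rz":0},{"fingers":0,"x":0,"y":0,"z":0,"rx":0,"ry":0,"rz":0}]'
python3 jw.py
```

```text
clock: 14.95
tcp_pos: [0.6097, -0.1375, 0.0966]
orientation: [2.023, 2.403, -0.002]
contact_force: [-0.3, -3.9, 5.7]
grip_width: -0.0001
gripper_force: 3.0
clock: 15.45
tcp_pos: [0.6095, -0.1358, 0.0773]
orientation: [-2.021, -2.403, -0.0]
contact_force: [-3.0, 0.5, 10.9]
grip_width: 0.0003
gripper_force: 4.9
t 15.45 tcp [ 0.6095 -0.1358  0.0773] F [-3.   0.5 10.9]
side jaw [0.5825, 0.0485, 0.0357] 0.51 slide 0.0259
side pad [0.5747, 0.0748, 0.0379] 0.56 slide 0.0531
side trigger_tip [0.6101, -0.14, 0.0765] 0.5 slide -0.1645
top jaw [0.5819, 0.0525, 0.0345] 0.43 slide 0.03
top pad [0.5777, 0.0687, 0.0319] 0.39 slide 0.0466
top trigger_tip [0.3989, -0.3507, -0.0054] 0.19 slide -0.3361
```

```bash
python3 -m jog '[{"fingers":0,"x":0,"y":0,"z":-0.03,"rx":0,"ry":0,"rz":0},{"fingers":0,"x":0,"y":0,"z":-0.03,"rx":0,"ry":0,"rz":0},{"fingers":0,"x":0,"y":0,"z":0,"rx":0,"ry":0,"rz":0},{"fingers":0,"x":0,"y":0,"z":0.01,"rx":0,"ry":0,"rz":0},{"fingers":0,"x":0,"y":0,"z":0.01,"rx":0,"ry":0,"rz":0},{"fingers":0,"x":0,"y":0,"z":0.01,"rx":0,"ry":0,"rz":0},{"fingers":0,"x":0,"y":0,"z":0.01,"rx":0,"ry":0,"rz":0}]'
python3 -m jog '[{"fingers":0,"x":0,"y":0,"z":0.01,"rx":0,"ry":0,"rz":0},{"fingers":0,"x":0,"y":0,"z":0.008,"rx":0,"ry":0,"rz":0},{"fingers":0,"x":0,"y":0,"z":0.001,"rx":0,"ry":0,"rz":0},{"fingers":0,"x":0,"y":0,"z":0,"rx":0,"ry":0,"rz":0}]'
python3 jw.py
```

```text
clock: 16.92
tcp_pos: [0.6097, -0.1376, 0.0966]
orientation: [2.023, 2.403, -0.002]
contact_force: [-0.3, -3.6, 6.2]
grip_width: -0.0003
gripper_force: 3.0
clock: 17.42
tcp_pos: [0.6094, -0.1359, 0.0777]
orientation: [-2.021, -2.403, 0.0]
contact_force: [-0.8, -0.3, 6.2]
grip_width: 0.0
gripper_force: 2.8
t 17.425 tcp [ 0.6094 -0.1359  0.0777] F [-0.8 -0.3  6.2]
side jaw [0.5828, 0.0615, 0.0328] 0.53 slide 0.0387
side pad [0.5735, 0.0855, 0.0404] 0.39 slide 0.0639
side trigger_tip [0.6103, -0.1396, 0.0766] 0.47 slide -0.1641
top jaw [0.5788, 0.0625, 0.0341] 0.48 slide 0.0403
top pad [0.5739, 0.0789, 0.034] 0.53 slide 0.0573
```

```bash
python3 -m jog '[{"fingers":0,"x":0,"y":0,"z":-0.05,"rx":0,"ry":0,"rz":0},{"fingers":0,"x":0,"y":0,"z":-0.06,"rx":0,"ry":0,"rz":0},{"fingers":0,"x":0,"y":0,"z":-0.06,"rx":0,"ry":0,"rz":0},{"fingers":0,"x":0.06,"y":0,"z":0,"rx":0,"ry":0,"rz":0},{"fingers":0,"x":0.06,"y":0,"z":0,"rx":0,"ry":0,"rz":0},{"fingers":0,"x":0,"y":0,"z":0,"rx":0,"ry":0,"rz":0},{"fingers":0,"x":0,"y":0,"z":0,"rx":0,"ry":0,"rz":0}]'
python3 look.py w9;python3 - <<'E'
from h import *
k=proj('wrist',[.578,.085,.06]);print(k)
p=cv2.imread('pics/w9.png');u,v=int(k[0]),int(k[1]);v0=max(0,v-80);c=p[v0:v0+150,u-100:u+100];print(u-100,v0)
cv2.imwrite('pics/w9c.png',cv2.resize(c,None,fx=4,fy=4,interpolation=cv2.INTER_CUBIC))
W=np.load('pics/w9.npy');ex=np.array([.985,.17]);ey=np.array([-.17,.985]);o=np.array([.5715,.1085])
X=(W[...,:2]-o)@ex*1e3;Y=(W[...,:2]-o)@ey*1e3;Z=W[...,2]*1e3
for uu in(u-10,u,u+10):print(uu,[(vv,round(float(Y[vv,uu]),1),round(float(Z[vv,uu]))) for vv in range(v-30,v+50,2)])
E
```

```text
clock: 18.9
tcp_pos: [0.5887, -0.0177, 0.2475]
orientation: [-2.02, -2.404, 0.002]
contact_force: [-0.5, -1.0, 0.0]
grip_width: -0.0001
gripper_force: 0.0
18.9 [ 0.5887 -0.0177  0.2475] [[-0.173, 0.985, -0.002], [0.985, 0.173, -0.0], [0.0, -0.002, -1.0]] [-0.50934367  0.35357225  0.55928489  1.77738721 -0.2104854   1.07237787
  0.29724445]
[332.  73.]
232 0
322 [(43, 3.7, 56), (45, 1.8, 57), (47, -0.1, 58), (49, -1.6, 56), (51, -3.6, 57), (53, -5.0, 55), (55, -6.8, 55), (57, -8.7, 55), (59, -10.7, 57), (61, -12.6, 57), (63, -14.3, 57), (65, -16.2, 57), (67, -17.9, 56), (69, -19.2, 51), (71, -21.3, 53), (73, -23.1, 53), (75, -25.0, 53), (77, -26.7, 51), (79, -27.3, 37), (81, -29.4, 39), (83, -31.4, 39), (85, -31.3, 12), (87, -35.7, 43), (89, -38.6, 57), (91, -40.4, 55), (93, -42.4, 57), (95, -44.3, 56), (97, -46.2, 57), (99, -48.1, 56), (101, -49.7, 43), (103, -51.7, 43), (105, -53.7, 43), (107, -55.8, 44), (109, -57.8, 42), (111, -59.8, 42), (113, -61.9, 42), (115, -63.9, 44), (117, -66.0, 43), (119, -68.1, 43), (121, -70.2, 41)]
332 [(43, 1.4, 68), (45, -0.2, 68), (47, -1.8, 67), (4
[... 620 characters left out ...]
 -70.2, 41)]
342 [(43, 3.7, 56), (45, -60.9, 390), (47, 0.1, 57), (49, -1.4, 55), (51, -3.4, 56), (53, -5.0, 55), (55, -6.9, 56), (57, -8.8, 56), (59, -10.5, 56), (61, -12.4, 56), (63, -14.3, 56), (65, -16.0, 56), (67, -17.9, 56), (69, -19.1, 51), (71, -21.3, 53), (73, -23.2, 54), (75, -25.0, 53), (77, -26.7, 51), (79, -27.1, 35), (81, -27.5, 18), (83, -29.6, 18), (85, -31.3, 13), (87, -33.5, 13), (89, -38.5, 55), (91, -40.4, 56), (93, -42.4, 58), (95, -44.3, 58), (97, -46.2, 58), (99, -48.1, 57), (101, -49.7, 47), (103, -50.8, 11), (105, -53.0, 13), (107, -55.2, 10), (109, -57.5, 13), (111, -59.7, 10), (113, -61.9, 12), (115, -64.2, 12), (117, -66.4, 12), (119, -68.7, 12), (121, -71.0, 12)]
```

View pics/w9c.png

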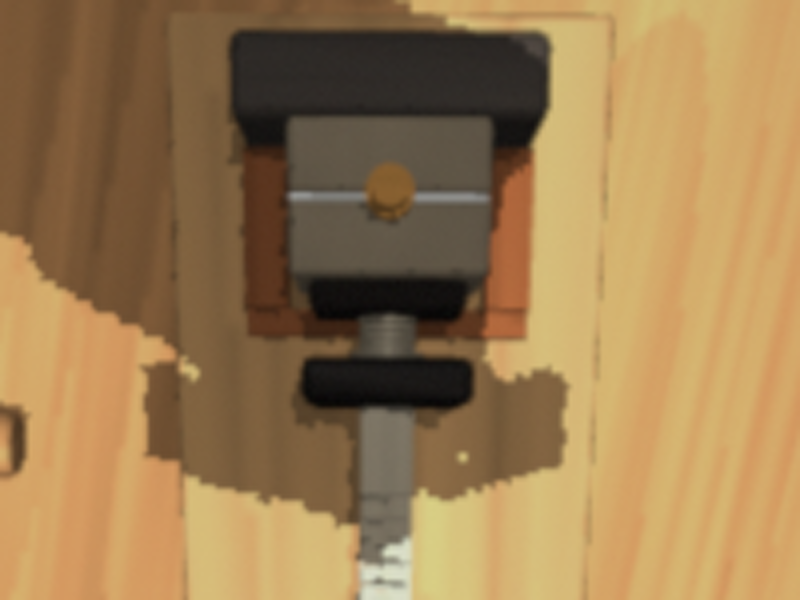

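The crop shows the pad at (388,297) just at the stone's face and the plate at (388,382), with about 11 mm of open spring. So the pad is right at contact, and the last press must be a partial one. I'll go back, take reference frames, and press in small steps.

```bash
cat > m.py <<'E'
from h import *
import sys
o,t,M=st();F=[o['contact_force']]
for c in('top','side'):
    A=[r.grab_frame(c)[0].astype('f4') for _ in range(4)]
    F.append(r.get_obs()['contact_force']);np.save(f'pics/{sys.argv[1]}_{c}.npy',np.mean(A,0))
    if len(sys.argv)>2:
        a=np.load(f'pics/{sys.argv[2]}_{c}.npy').mean(2);b=np.mean(A,0).mean(2)
        # plate centre now, and 5 mm further on: match a template of the plate over fractional shifts along the slide axis
        P=np.array([.5805,.066,.04]);ey=np.array([-.168,.985,0])
        k=r.get_calibration(c);K=np.array(k['mtx']);E=np.linalg.inv(k['extrinsics'])
        pr=lambda p:(lambda q:q[:2]/q[2])(K@(E[:3,:3]@p+E[:3,3]))
        p0=pr(P);g=pr(P+ey*.01)-p0
        T=cv2.getRectSubPix(a,(9,15) if c=='top' else (15,13),tuple(p0))
        s=np.arange(-2,14,.25);e=[np.abs(cv2.getRectSubPix(b,T.shape[::-1],tuple(p0+g*x/10))-T).mean() for x in s]
        i=int(np.argmin(e));print(c,'px/10mm',np.linalg.norm(g).round(2),'plate moved mm',s[i],'err',round(float(e[i]),2),'err0',round(float(e[8]),2))
o,t,M=st();F.append(o['contact_force']);print('t',o['clock'],'tcp',t.round(4),'F',np.mean(F,0).round(2),'grip',o['gripper_force'])
E
python3 -m jog '[{"fingers":0,"x":-0.06,"y":0,"z":0,"rx":0,"ry":0,"rz":0},{"fingers":0,"x":-0.06,"y":0,"z":0,"rx":0,"ry":0,"rz":0},{"fingers":0,"x":0,"y":0,"z":0.05,"rx":0,"ry":0,"rz":0},{"fingers":0,"x":0,"y":0,"z":0.05,"rx":0,"ry":0,"rz":0},{"fingers":0,"x":0,"y":0,"z":0.01,"rx":0,"ry":0,"rz":0},{"fingers":0,"x":0,"y":0,"z":0,"rx":0,"ry":0,"rz":0},{"fingers":0,"x":0,"y":0,"z":0,"rx":0,"ry":0,"rz":0}]'
python3 m.py a0
python3 -m jog '[{"fingers":0,"x":0,"y":0,"z":0.006,"rx":0,"ry":0,"rz":0},{"fingers":0,"x":0,"y":0,"z":0.006,"rx":0,"ry":0,"rz":0},{"fingers":0,"x":0,"y":0,"z":0,"rx":0,"ry":0,"rz":0},{"fingers":0,"x":0,"y":0,"z":0,"rx":0,"ry":0,"rz":0}]'
python3 m.py a1 a0
```

```text
clock: 19.82
tcp_pos: [0.6113, -0.137, 0.1406]
orientation: [2.021, 2.402, 0.003]
contact_force: [-0.0, 0.1, 0.3]
grip_width: 0.0
gripper_force: 0.0
t 20.225 tcp [ 0.6101 -0.1361  0.1388] F [ 0.15 -0.09  0.12] grip 0.0
clock: 20.72
tcp_pos: [0.6099, -0.1361, 0.1264]
orientation: [-2.022, -2.404, 0.0]
contact_force: [-0.6, 0.6, 2.1]
grip_width: -0.0002
gripper_force: 0.9
top px/10mm 3.14 plate moved mm 0.0 err 0.5 err0 0.5
side px/10mm 2.34 plate moved mm 0.0 err 0.64 err0 0.64
t 21.125 tcp [ 0.6099 -0.1361  0.1265] F [-1.15  0.96  1.61] grip 0.8878181967884302
```

```bash
python3 -m jog '[{"fingers":0,"x":0,"y":0,"z":0.003,"rx":0,"ry":0,"rz":0},{"fingers":0,"x":0,"y":0,"z":0.003,"rx":0,"ry":0,"rz":0},{"fingers":0,"x":0,"y":0,"z":0,"rx":0,"ry":0,"rz":0}]' >/dev/null; python3 m.py a2 a0
python3 -m jog '[{"fingers":0,"x":0,"y":0,"z":0.002,"rx":0,"ry":0,"rz":0},{"fingers":0,"x":0,"y":0,"z":0.002,"rx":0,"ry":0,"rz":0},{"fingers":0,"x":0,"y":0,"z":0,"rx":0,"ry":0,"rz":0}]' >/dev/null; python3 m.py a3 a0
python3 -m jog '[{"fingers":0,"x":0,"y":0,"z":0.002,"rx":0,"ry":0,"rz":0},{"fingers":0,"x":0,"y":0,"z":0.002,"rx":0,"ry":0,"rz":0},{"fingers":0,"x":0,"y":0,"z":0,"rx":0,"ry":0,"rz":0}]' >/dev/null; python3 m.py a4 a0
```

```text
top px/10mm 3.14 plate moved mm 0.0 err 0.47 err0 0.47
side px/10mm 2.34 plate moved mm 0.0 err 0.6 err0 0.6
t 21.9 tcp [ 0.61   -0.1363  0.1206] F [ 0.17 -0.87  2.62] grip 1.0537626408040524
top px/10mm 3.14 plate moved mm 0.0 err 0.53 err0 0.53
side px/10mm 2.34 plate moved mm 0.0 err 0.64 err0 0.64
t 22.675 tcp [ 0.61   -0.1362  0.1165] F [ 0.71 -1.37  2.88] grip 1.2228864524513483
top px/10mm 3.14 plate moved mm 0.0 err 1.6 err0 1.6
side px/10mm 2.34 plate moved mm 0.0 err 0.79 err0 0.79
t 23.45 tcp [ 0.6101 -0.1364  0.1126] F [ 0.52 -2.87  4.86] grip 2.1645458741113544
```

```bash
python3 -m jog '[{"fingers":0,"x":0,"y":0,"z":0.002,"rx":0,"ry":0,"rz":0},{"fingers":0,"x":0,"y":0,"z":0.002,"rx":0,"ry":0,"rz":0},{"fingers":0,"x":0,"y":0,"z":0,"rx":0,"ry":0,"rz":0}]' >/dev/null; python3 m.py a5 a0
python3 -m jog '[{"fingers":0,"x":0,"y":0,"z":0.002,"rx":0,"ry":0,"rz":0},{"fingers":0,"x":0,"y":0,"z":0.002,"rx":0,"ry":0,"rz":0},{"fingers":0,"x":0,"y":0,"z":0,"rx":0,"ry":0,"rz":0}]' >/dev/null; python3 m.py a6 a0
```

```text
top px/10mm 3.14 plate moved mm 1.5 err 5.34 err0 9.89
side px/10mm 2.34 plate moved mm 1.25 err 2.5 err0 3.22
t 24.225 tcp [ 0.6101 -0.1368  0.1087] F [ 0.65 -3.7   5.65] grip 2.632005661725998
top px/10mm 3.14 plate moved mm 2.75 err 6.82 err0 16.69
side px/10mm 2.34 plate moved mm 1.75 err 2.86 err0 4.43
t 25.0 tcp [ 0.6102 -0.1373  0.1049] F [ 0.34 -4.7   6.39] grip 3.0171854188665748
```

```bash
python3 -m jog '[{"fingers":0,"x":0,"y":0,"z":0.002,"rx":0,"ry":0,"rz":0},{"fingers":0,"x":0,"y":0,"z":0.002,"rx":0,"ry":0,"rz":0},{"fingers":0,"x":0,"y":0,"z":0.002,"rx":0,"ry":0,"rz":0},{"fingers":0,"x":0,"y":0,"z":0,"rx":0,"ry":0,"rz":0}]' >/dev/null; python3 m.py a7 a0
python3 - <<'E'
import numpy as np,cv2
a=np.hstack([cv2.resize(np.load(f'pics/{n}_top.npy')[165:225,250:350].clip(0,255).astype('u1')[:,:,::-1],(400,240),interpolation=cv2.INTER_CUBIC) for n in('a0','a7')])
b=np.hstack([cv2.resize(np.load(f'pics/{n}_side.npy')[165:240,280:380].clip(0,255).astype('u1')[:,:,::-1],(400,300),interpolation=cv2.INTER_CUBIC) for n in('a0','a7')])
cv2.imwrite('pics/cmp.png',np.vstack([a,b]))
E
```

```text
top px/10mm 3.14 plate moved mm 4.0 err 11.53 err0 26.34
side px/10mm 2.34 plate moved mm 3.75 err 4.14 err0 7.46
t 25.9 tcp [ 0.6103 -0.1377  0.0992] F [ 0.18 -5.36  7.52] grip 3.88746953336522
```

View pics/cmp.png

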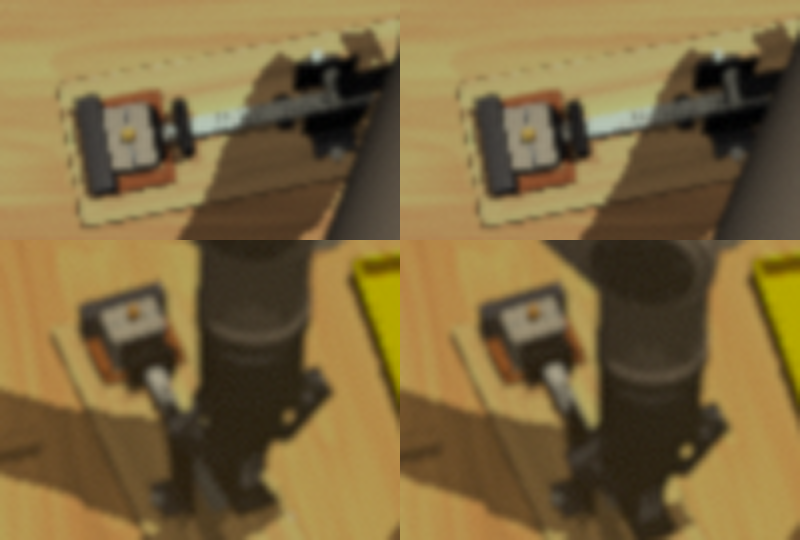

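The open gap between plate and pad (top crops, 170,128 → 570,128) has shrunk to about half. I'll add a small press, settle, check and hand in.

```bash
python3 -m jog '[{"fingers":0,"x":0,"y":0,"z":0.002,"rx":0,"ry":0,"rz":0},{"fingers":0,"x":0,"y":0,"z":0,"rx":0,"ry":0,"rz":0},{"fingers":0,"x":0,"y":0,"z":0,"rx":0,"ry":0,"rz":0}]' >/dev/null; python3 m.py a8 a0; python3 -c "
from bench import r
print(r.hand_in())"
```

```text
top px/10mm 3.14 plate moved mm 4.0 err 11.6 err0 26.45
side px/10mm 2.34 plate moved mm 3.75 err 4.4 err0 7.68
t 26.675 tcp [ 0.6102 -0.1375  0.097 ] F [-0.04 -5.01  6.41] grip 3.335182392038405
the job is handed in; nothing more can be done
None
```

The job is handed in at about 27 s, with no verdict shown: the stone is seated square in the pocket, and the trigger is held down with about 6 N on it. The pad's spring is squeezed an estimated 4–6 mm (about half way); on the last small press the measured force eased and the plate showed no further movement.

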